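# Lock the planing-stop pin with its R-clip

## Task

Push the steel pin of the planing stop fully home through its bracket, then take the larger of the two R-clips from the wooden block and press its straight leg down through the cross hole in the pin's free end until the bow springs over the pin, and let go. The hole is not exactly where it is marked, so feel for it gently along the pin and never force the clip; leave the smaller clip and everything else on the bench where they are.

Things in the scene. Friction and masses are not known exactly. Their poses are not given: they have to be found in the camera images.
- bracket: dark steel bracket fixed to the bench: base plate 100 x 90 x 8 mm, two upright cheeks (46 mm wide in x, tops at 102 mm, outer faces at y = +-26 mm) and between them a light wooden arm, 34 mm thick, top at 100 mm, from x = -20 to +200 mm. A level steel pin, 20 mm thick, runs through along y, axis 85 mm up: head on the +y side, drilled end on the -y side. Origin: centre of the plate's underside, z up.
- pin (a joint): how far the pin is pushed in along the bracket's -y (m): 0 to 0.007 at the start, 0.036 when fully home with its head against the cheek (firm stop). It slides against about 8 N of friction and stays where left.
- pin_head (a point): centre of the outer flat face of the pin's round head (30 mm across, 10 mm thick), moves with the pin; push it towards the bracket's -y (this point has the bracket's axes).
- pin_hole (a point): point on the pin's axis (bracket axes), 25 mm outside the -y cheek face: marked place of the cross hole once the pin is home. Hand-drilled: the real hole is up to 11 mm either way along the bracket's y, on the axis in x. It runs straight down through the pin (pin top 10 mm above, underside 10 mm below this point), 6.5 mm square, with 26 mm of solid pin beyond; on solid pin the leg stops dead.
- clip: the larger R-clip: 5 mm bright wire, black grip on top, standing upright in a slot of the wooden block, hung by its grip's underside. Origin: centre of the grip's underside; z up along the clip, which lies in its x-z plane. Straight leg at x = -7 mm, 57.5 mm long below the grip; bowed spring leg on the +x side, to x = +9.5 mm, 47 mm long. About 55 g.
- clip_grip (a point): centre of the larger clip's black grip, a block 32 mm (clip x) by 14 mm (clip y) by 46 mm (z), its underside on the top of the storage block at the start; grasp it here. The leg's tip is 80.5 mm below and 7 mm to clip -x of this point. Clip axes.
- clip_tip (a point): lower end (blunt, bevelled to 3.4 mm) of the larger clip's straight leg (5 mm wire). Clip axes. When the clip is fully home this point is 32 to 38 mm below the pin's axis and the pin sits in the bow, 24 mm below the underside of the grip.
- bow (a joint): how far the bowed leg is sprung open (rad): 0 relaxed, 0.22 at most. Passing the pin opens it by 0.06 to 0.1; it shuts to near 0 once it has sprung over. That takes roughly 8 to 12 N of push down. The bow may go on either side of the pin.
- small_grip (a point): centre of the grip of the smaller R-clip (grip 22 x 12 x 30 mm, 4 mm wire), a spare standing in the other slot; too small for this pin.
- rack: dark wooden storage block, 60 (x) by 150 (y) by 80 mm tall, fixed; the two clips stand in slots in its top at y = +37 and -37 mm, either way round. Origin: centre of its underside.
- bench_plane: a bench hand plane, 200 x 55 mm sole; a bystander. Origin: middle of its underside.
- mallet: a wooden mallet, 230 mm long, lying; a bystander. Origin: middle of its underside.
- chisel: a bench chisel, 220 mm long, lying; a bystander. Origin: middle of its underside.
- gauge: a marking gauge, 200 mm wooden beam with a sliding fence; a bystander. Origin: middle of its underside.
- stone: a sharpening stone, 180 x 55 mm, on a wooden base; a bystander. Origin: middle of its underside.
- dust_brush: a small bench brush, 170 mm long; a bystander. Origin: middle of its underside.
- wax_tin: a round metal tin, 70 mm across, 50 mm tall; a bystander. Origin: middle of its underside.
Things that resemble listed ones, but are neither listed nor needed, are in the scene too. What is shaped like the clip but blue is not meant.

How it is judged (in metres and radians):
On the way:
1. the pin is pushed home (within 2.5 mm), before the clip is at it (value of joint pin above 0.0335 m and horizontal distance between clip_tip and pin_hole above 0.03 m), for 0.2 s.
At the end, for the whole second after the job is handed in: pin home within 2.5 mm; the larger clip's leg through the cross hole, tip 28.5 to 41 mm below the pin axis, within 6 mm across and 14.5 mm along the pin of the marked hole; bow closed (under 0.045 rad); clip upright within 0.26 rad, square to the pin within 0.30 rad, at rest and released (value of joint pin above 0.0335 m and x of clip_tip in the frame of pin_hole between -0.006 and 0.006 m and y of clip_tip in the frame of pin_hole between -0.0145 and 0.0145 m and z of clip_tip in the frame of pin_hole between -0.041 and -0.0285 m and value of joint bow below 0.045 rad and angle between clip_grip's own z axis and vertical below 0.26 rad and angle between the y axis of clip_grip and the y axis of pin_hole, either way round below 0.3 rad and linear speed of clip below 0.02 m/s); the robot touches nothing.
It fails at once if the clip is forced against the pin or bracket (over 50 N) (contact force between clip and bracket above 50 N).
It fails at once if the pin or bracket is shoved hard by the robot (over 60 N) (contact force between any of the arm, the fingers and bracket above 60 N).
It fails at once if the smaller clip is taken or knocked out of its slot (moved 15 mm) (distance of small_grip from where it was at the start of the episode above 0.015 m).
It fails at once if a bystander is shifted more than 30 mm (distance of any of bench_plane, mallet, chisel, gauge, stone, dust_brush, wax_tin from where it was at the start of the episode above 0.03 m).
It also fails if it takes over 72 s, if anything falls off the work surface, if the arm or the gripper's body presses on something with over 40 N, if the wrist force passes 120 N, or if a joint passes its speed limit or range.

## Robot

A 7-joint arm with a two-finger parallel gripper is mounted at the origin on the work surface. World frame = base frame: x ahead of the robot, y to its left, z up, the work surface at z = 0. Lengths are in mm, angles in rad, forces in N, time in s.
With the tool pointing down it reaches from about 400 to 750 mm from the base axis. Payload 19.5 kg.
Tool frame: the origin (TCP) lies between the finger pads; the fingertips stand 25 mm ahead of it and the grasp point (between the pads) lies 6 mm ahead of it; z points along the fingers, y is the direction in which the jaws open and shut (so a half turn about z gives the same grasp; the last joint's range is limited). The gripper opens to 85 mm and grips with 20 to 120 N. Pads are 22 mm wide; open, the fingers measure 114 mm over their backs; the gripper's body (76 mm by 85 mm) begins 54 mm behind the grasp point. The pads swing forward as they close: fully open they stand 13 mm farther back than shut.
Start: joints at [1.305, 0.707, -0.028, 1.485, 0.022, 0.951, -0.075], TCP at [127.609, -560.637, 256.268] pointing down, gripper open.
Joint ranges: [-2.71, 2.71], [-0.32, 2.16], [-1.57, 1.52], [0, 2.45], [-1.46, 4.6], [0, 2.02], [-2.83, 2.83]. Speed limits (rad/s): [1.89, 1.89, 2.57, 2.57, 3.01, 3.01, 3.01].

## Interface

Orientations are given as a 3x3 rotation matrix whose columns are the frame's x, y, z axes.
In Python, from plant import r, cams, regions_of, tip_of gives the robot as it stands.
- The arm moves only by the tool apply_moves, never from a script. Its argument "series" is a list that holds one entry, the list of rows, each a list of 5 numbers: the gripper's target within -1 to 1 (fully open at 1, half-way at 0, shut at -1), then the shift along the tool's x, y, z in m, then the turn about the tool's z in rad. In form: [[[grip, x, y, z, yaw], ...]]. A call has 1 to 12 rows; each row is the pose to reach, as a shift and turn from the pose commanded when the call began, along the tool's axes at that moment; what a row does not reach only later rows make up. A row lasts 1/12 s, in which the tool goes at most 41.7 mm and 7.16 degrees, less where a joint would pass 70% of its speed; a pose out of reach is approached as far as the arm can. A call with a gripper value outside its range is refused whole. The fingers move at their own pace and stop on an object; "grip_force" is the grip in N (left out, the last holds). Time passes only in rows, so rows that repeat a pose let the fingers close. It gives the time, the measured TCP pose, the force and the opening at its end, in the units of the state.
- r.get_obs(): the state, without advancing time (a new reading comes with each control period).
- cams.grab_frame(name): name is "scene" or "top" or "wrist"; returns a dict with "color" (400x640x3 uint8, red, green, blue), "mtx" (3x3 intrinsics, pixels), "world_from_camera" (4x4, takes a point from camera to world coordinates). Camera axes: x right, y down, z forward; pixel columns grow to the right and rows downward; lengths in mm; the calibration is good to about 2 mm. A picture is of the moment at which its call begins. There is no depth.
- r.finish_job(): hands the job in, once; it reports no verdict.
Trained networks look in a picture, given as the dict that the camera call returned (one of the last four; its "shot" number tells which), for a name from the list of things; names that differ only in an ending like _2 or _b are one class to them, and where a whole thing is asked for, a point or a joint stands for the part that bears it (a point fixed in the world has none). Each returns a list of dicts, best first, with "p" (0 to 1); they miss things now and then, are a little off and sometimes report something else, mostly with a low value. They report only what shows in the picture. A call takes as long as a camera call. They do not tell look-alikes from the thing itself.
- regions_of(picture, label): "pixels" (400x640 bool, what is visible of it).
- tip_of(picture, label): "centre" ([x, y, z] in mm, in world coordinates, good to about 4 mm: a listed point, or the origin of a listed thing).
The state is a dict: "t": time; "joint_pos": joint angles; "joint_velocities": joint speeds; "joint_torque": joint torques, N m; "tcp_pos": TCP position; "orientation": TCP orientation; "ft_force": force on the tool from outside, world axes, zero at the start; "wrist_torque": the same for the moment, N m; "opening": opening from 0.0 (shut) to 1.0 (fully open).
Only numpy, scipy, OpenCV 4.12 (cv2) and the standard library are available. Lean on these libraries where they do the work, as an engineer would, in place of code of your own. Each camera call takes 0.05 s, during which the arm holds its last target.

## Working session

There is one attempt and no reset: what is moved stays moved. The work goes in short steps, Python scripts to look and compute and a tool call to move; the robot and the scene stay as the last step left them, time stands still between calls to the robot, and variables do not carry over. Pictures are saved under pics/ and viewed, and the job is handed in when it is done.

Besides the shell and the picture viewer there is one more tool, called after "Call:" as name(argument=value, ...), one argument or row to a line, values as JSON. apply_moves: Moves the arm, as the interface text tells. Its arguments: {"type":"object","properties":{"series":{"type":"array","items":{"type":"array","items":{"type":"array","items":{"type":"number"}}}},"grip_force":{"type":"number"}},"required":["series"]}

```bash
mkdir -p pics; ls; cat > h.py <<'E'
import numpy as np, cv2
from plant import r, cams, regions_of, tip_of
def save(f,name): cv2.imwrite('pics/'+name, f['color'][:,:,::-1])
def tips(f,labels,k=3):
    for l in labels:
        for d in tip_of(f,l)[:k]: print(l, round(d['p'],2), np.round(d['centre'],1))
def proj(f,P):
    T=np.linalg.inv(np.array(f['world_from_camera'])); p=T[:3,:3]@np.array(P)+T[:3,3]; q=np.array(f['mtx'])@p; return q[:2]/q[2]
def ray(f,uv):
    T=np.array(f['world_from_camera']); d=T[:3,:3]@np.linalg.inv(f['mtx'])@np.array([uv[0],uv[1],1.]); return T[:3,3], d/np.linalg.norm(d)
E
python3 - <<'E'
from h import *
L=['bracket','pin_head','pin_hole','clip','clip_grip','clip_tip','small_grip','rack','bench_plane','mallet','chisel','gauge','stone','dust_brush','wax_tin']
o=r.get_obs(); print(o['t'],o['tcp_pos'],np.round(o['orientation'],2),o['ft_force'],o['opening'])
for n in ['scene','top','wrist']:
    f=cams.grab_frame(n); save(f,n+'0.png'); print(n,np.round(f['world_from_camera'],2).tolist()); tips(f,L,2)
print(r.get_obs()['t'])
E
```

```text
pics
0.0 [ 127.53959785 -560.43505798  255.82284657] [[ 0.98  0.22 -0.  ]
 [ 0.22 -0.98  0.  ]
 [-0.   -0.   -1.  ]] [ 1.41326528 -0.45260563 -0.30378586] 1.0013795194138244
scene [[0.66, 0.48, -0.59, 1169.48], [0.75, -0.43, 0.5, -550.07], [-0.02, -0.77, -0.64, 780.66], [0.0, 0.0, 0.0, 1.0]]
bracket 0.67 [542.6  23.   -5.4]
pin_head 0.55 [566.3  93.5  81.7]
pin_hole 0.65 [527.5 -24.8  87. ]
clip 0.65 [ 313.7 -209.3    2.7]
clip 0.57 [ 551.  -449.7    8.9]
clip_grip 0.72 [ 542.7 -424.1    8.2]
clip_grip 0.55 [ 318.9 -231.7    7.3]
clip_tip 0.72 [ 313.6 -151.7    7.3]
clip_tip 0.71 [ 590.6 -491.5    8.1]
small_grip 0.41 [ 540.1 -220.6   91.9]
rack 0.96 [ 540.9 -256.1   -1.2]
bench_plane 0.8 [ 728.4 -304.7   -1.3]
mallet 0.93 [462.5 412.    0.5]
chisel 0.45 [3.990e+02 2.382e+02 3.000e-01]
chisel 0.27 [ 7.279e+02 -3.078e+02 -1.000e-01]
gauge 0.71 [ 331.5 -363.7   -2.1]
gauge 0.3 [ 682.6 -150.4   -3. ]
stone 0.9 [737.7 335.    2. ]
dust_brush 0.62 [412.8 -97.2  -2.7]
wax_tin 0.7 [396.4 238.9  -0.7]
top [[-0.02, -1.0, 0.08, 446.64], [-1.0, 0.02, 0.01, -8.25], [-0.01, -0.08, -1.0, 1318.82],
[... 187 characters left out ...]
 552.2 -449.3    7.6]
clip 0.52 [ 317.4 -209.9    7. ]
clip_grip 0.71 [ 319.4 -232.9    8.3]
clip_grip 0.53 [ 538.  -294.    79.3]
clip_tip 0.73 [ 589.8 -491.9    7.1]
clip_tip 0.57 [ 314.4 -153.6   10.7]
small_grip 0.43 [ 540.1 -216.8   94.1]
rack 0.96 [ 537.  -253.4   -0. ]
bench_plane 0.6 [ 7.237e+02 -3.115e+02  3.000e-01]
bench_plane 0.53 [737.9 331.6  -5. ]
mallet 0.95 [461.9 413.8  -3.8]
chisel 0.73 [ 681.7 -151.2    2.8]
gauge 0.89 [ 330.7 -356.1    1.1]
stone 0.71 [736.9 329.6  -1.8]
dust_brush 0.72 [415.1 -98.    0.8]
wax_tin 0.97 [4.013e+02 2.413e+02 1.000e-01]
wrist [[0.22, -0.94, -0.27, 196.66], [-0.98, -0.21, -0.06, -544.37], [0.0, 0.28, -0.96, 374.53], [0.0, 0.0, 0.0, 1.0]]
2.4
```

View pics/scene0.png

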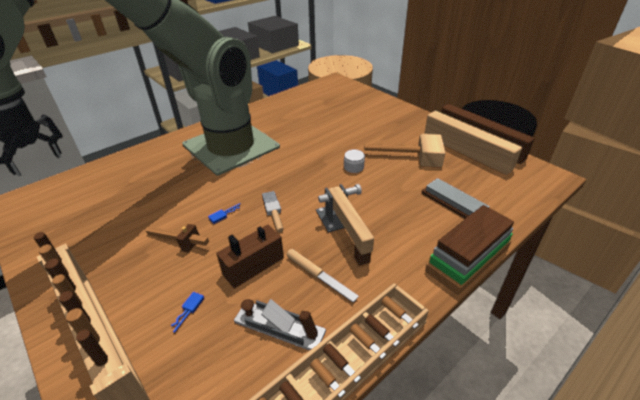

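View pics/top0.png

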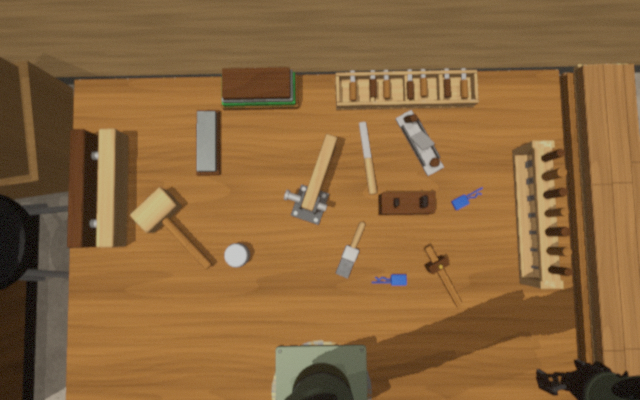

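Call:
apply_moves(
  series=[
    [[1, 0.2, -0.09, -0.06, 0.1], [1, 0.4, -0.18, -0.06, 0.222], [1, 0.44, -0.2, -0.06, 0.222], [1, 0.44, -0.2, -0.06, 0.222], [1, 0.44, -0.2, -0.06, 0.222], [1, 0.44, -0.2, -0.06, 0.222], [1, 0.44, -0.2, -0.06, 0.222], [1, 0.44, -0.2, -0.06, 0.222], [1, 0.44, -0.2, -0.06, 0.222], [1, 0.44, -0.2, -0.06, 0.222], [1, 0.44, -0.2, -0.06, 0.222], [1, 0.44, -0.2, -0.06, 0.222]],
  ],
)

```text
t: 3.4
tcp_pos: [514.9, -264.8, 316.6]
orientation: [[1.0, 0.005, 0.001], [0.005, -1.0, 0.001], [0.001, -0.001, -1.0]]
ft_force: [0.7, -0.7, -1.1]
opening: 0.998
```

Call:
apply_moves(
  series=[
    [[1, 0.03, 0, 0, 0], [1, 0.03, 0, 0, 0], [1, 0.03, 0, 0, 0], [1, 0.03, 0, 0, 0]],
  ],
)

```text
t: 3.73
tcp_pos: [541.7, -268.2, 316.1]
orientation: [[1.0, 0.001, -0.001], [0.001, -1.0, -0.0], [-0.001, 0.0, -1.0]]
ft_force: [-0.3, -0.3, 0.0]
opening: 0.999
```

```bash
python3 - <<'E'
from h import *
f=cams.grab_frame('wrist'); save(f,'w1.png'); tips(f,['clip_grip','small_grip','clip','rack','pin_hole','bracket'],2)
print(np.round(f['world_from_camera'],3).tolist(),f['mtx'].tolist())
o=r.get_obs(); print(o['t'],o['tcp_pos'],np.round(o['orientation'],3),o['ft_force'])
E
```

```text
clip_grip 0.86 [ 541.2 -289.9  103.1]
clip_grip 0.83 [ 320.3 -233.1    4.8]
small_grip 0.77 [ 537.9 -216.2   94.7]
clip 0.94 [ 315.7 -206.4    9.8]
clip 0.88 [ 549.9 -447.5    8.4]
rack 0.57 [ 541.5 -256.3    2.7]
pin_hole 0.92 [528.1 -25.9  86. ]
bracket 0.77 [545.1  26.4   1.6]
[[0.001, -0.96, -0.279, 612.638], [-1.0, -0.001, -0.001, -267.576], [0.0, 0.279, -0.96, 434.315], [0.0, 0.0, 0.0, 1.0]] [[291.12736093158406, 0.0, 316.2251371419497], [0.0, 291.12736093158406, 195.27237788627707], [0.0, 0.0, 1.0]]
4.0833 [ 542.02570314 -268.117247    316.50191234] [[ 1.     0.001  0.   ]
 [ 0.001 -1.     0.   ]
 [ 0.    -0.    -1.   ]] [ 0.28045934  0.32908875 -0.1237535 ]
```

View pics/w1.png

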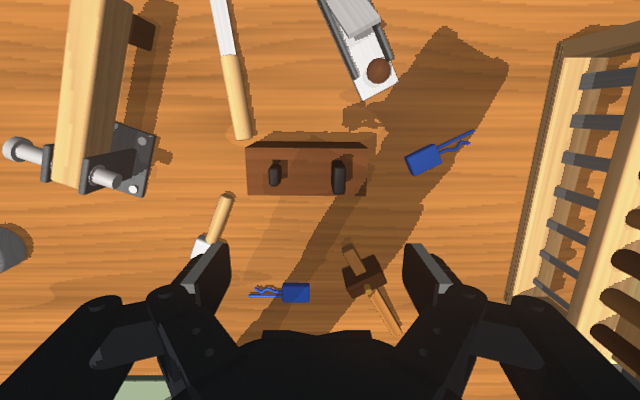

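Call:
apply_moves(
  series=[
    [[-1, 0, -0.04, 0, 0.1], [-1, 0, -0.08, 0, 0.2], [-1, 0, -0.16, 0.02, 0.32], [-1, -0.01, -0.29, 0.05, 0.32], [-1, -0.01, -0.29, 0.05, 0.32], [-1, -0.01, -0.29, 0.05, 0.32], [-1, -0.01, -0.29, 0.05, 0.32], [-1, -0.01, -0.29, 0.05, 0.32], [-1, -0.01, -0.29, 0.05, 0.32], [-1, -0.01, -0.29, 0.05, 0.32]],
  ],
)

```text
t: 4.92
tcp_pos: [531.8, 21.9, 266.5]
orientation: [[0.95, -0.312, 0.0], [-0.312, -0.95, -0.0], [0.0, 0.0, -1.0]]
ft_force: [0.7, -1.3, 0.5]
opening: 0.002
```

```bash
python3 - <<'E'
from h import *
f=cams.grab_frame('wrist'); save(f,'w2.png'); tips(f,['pin_head','pin_hole','bracket','small_grip'],2)
o=r.get_obs(); print(o['t'],o['tcp_pos'],np.round(o['orientation'],3),o['ft_force'])
np.savez('w2.npz',T=f['world_from_camera'],K=f['mtx'])
E
```

```text
pin_head 0.59 [527.7 -23.8  87.3]
pin_head 0.58 [566.4  91.9  81.2]
bracket 0.66 [546.6  22.3   1.9]
small_grip 0.96 [ 540.6 -219.2   92.2]
small_grip 0.42 [ 408.7 -102.8   -0.7]
5.1667 [531.83492063  21.01272197 266.51160019] [[ 0.949 -0.314  0.   ]
 [-0.314 -0.949 -0.   ]
 [ 0.    -0.    -1.   ]] [-1.47908965  0.72239587 -0.69819783]
```

View pics/w2.png

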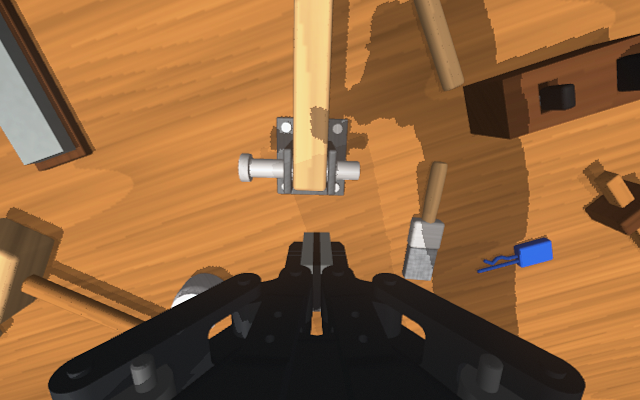

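```bash
python3 - <<'E'
import cv2
im=cv2.imread('pics/w2.png')[100:210,220:380]
cv2.imwrite('pics/w2z.png',cv2.resize(im,None,fx=5,fy=5,interpolation=cv2.INTER_CUBIC))
E
```

```text
(no output)
```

View pics/w2z.png

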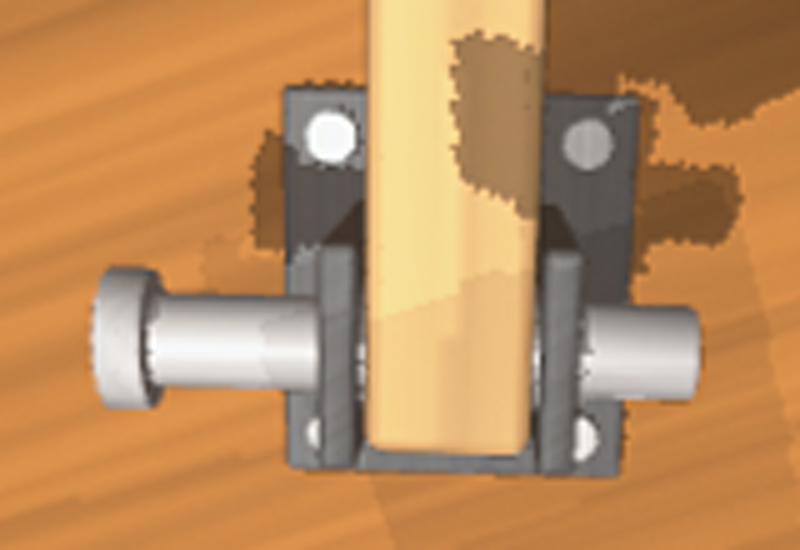

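```bash
cat >> h.py <<'E'
def bp(T,K,uv,z):
    d=T[:3,:3]@np.linalg.inv(K)@np.array([uv[0],uv[1],1.]); return T[:3,3]+d*(z-T[2,3])/d[2]
E
python3 - <<'E'
from h import *
w=np.load('w2.npz');T,K=w['T'],w['K']
g=lambda u,v,z: bp(T,K,(220+u/5-.4,100+v/5-.4),z)
C=[g(287,88,8),g(638,97,8),g(288,468,8),g(618,476,8)]
print(np.round(C,1), np.mean(C,0))
for a,b in((0,1),(2,3),(0,2),(1,3)):
    d=C[b]-C[a]; print(np.linalg.norm(d), np.degrees(np.arctan2(d[1],d[0])))
p=[g(200,342,85),g(300,342,85),g(640,352,85),g(95,338,85),g(697,353,85)]
print(np.round(p,1))
d=p[2]-p[0]; print(np.degrees(np.arctan2(d[1],d[0])))
# cheek top outer: +y cheek left edge mid-front/back corners z=102
q=[g(320,250,102),g(320,466,102),g(580,255,102),g(577,472,102)];print(np.round(q,1))
# tilt fit by residual using model: param (x,y,yaw)
from scipy.optimize import least_squares
def res(t):
    c,s=np.cos(t[2]),np.sin(t[2]);R=np.array([[c,-s],[s,c]])
    M=np.array([[50,45],[50,-45],[-50,45],[-50,-45]]);e=(np.array(C)[:,:2]-(M@R.T+t[:2])).ravel()
    return e
for lab,fn in (('plate',res),):
    s=least_squares(fn,[545,23,-.32]);print(s.x,s.cost,fn(s.x))
t=s.x;c,sn=np.cos(t[2]),np.sin(t[2]);R=np.array([[c,-sn],[sn,c]])
for P in p+q: print(np.round(R.T@(P[:2]-t[:2]),1))
print('hole',R@[0,-51]+t[:2],'headface home',R@[0,36]+t[:2])
E
```

```text
[[ 6.071e+02  4.920e+01  8.000e+00]
 [ 5.776e+02 -3.350e+01  8.000e+00]
 [ 5.144e+02  8.330e+01  8.000e+00]
 [ 4.846e+02 -3.000e-01  8.000e+00]] [545.9392774   24.68218132   8.        ]
87.84735619423861 -109.61143573138057
88.8187555312203 -109.64078650638852
98.76571828833691 159.81799019949108
98.80632076833304 160.38152208914312
[[563.1  74.3  85. ]
 [556.6  54.5  85. ]
 [532.4 -12.3  85. ]
 [570.7  94.8  85. ]
 [528.5 -23.6  85. ]]
-109.51604335841355
[[574.7  41.5 102. ]
 [533.9  56.4 102. ]
 [558.1  -6.  102. ]
 [516.5   7.5 102. ]]
[ 5.45939277e+02  2.46821813e+01 -3.45191357e-01] 2.2962567435716146 [-1.09192005 -0.86327598 -0.12306292  1.07631544  0.3075108  -0.62643209
  0.90747217  0.41339264]
[-0.7 52.5]
[-0.1 31.7]
[ -0.2 -39.4]
[-0.4 74.4]
[ -0.1 -51.3]
[21.4 25.6]
[-22.   25.7]
[ 21.8 -24.7]
[-21.9 -26.1]
hole [528.68206304 -23.30936535] headface home [558.12084047  58.55856722]
```

Call:
apply_moves(
  series=[
    [[-1, 0.005, -0.04, 0, 0.025], [-1, 0.01, -0.08, 0.02, 0.025], [-1, 0.015, -0.118, 0.05, 0.025], [-1, 0.015, -0.118, 0.09, 0.025], [-1, 0.015, -0.118, 0.13, 0.025], [-1, 0.015, -0.118, 0.1685, 0.025], [-1, 0.015, -0.118, 0.1685, 0.025], [-1, 0.015, -0.118, 0.1685, 0.025]],
  ],
)

```text
t: 5.83
tcp_pos: [582.6, 128.6, 97.6]
orientation: [[0.941, -0.337, -0.002], [-0.337, -0.941, -0.001], [-0.002, 0.001, -1.0]]
ft_force: [-0.1, 1.1, 0.6]
opening: 0.002
```

```bash
cat >> h.py <<'E'
B=np.array([545.9,24.7]);th=-0.345
RB=np.array([[np.cos(th),-np.sin(th)],[np.sin(th),np.cos(th)]])
def st():
    o=r.get_obs(); p=np.array(o['tcp_pos']); R=np.array(o['orientation'])
    print('t %.2f'%o['t'],'tcp',np.round(p,2),'brk',np.round(RB.T@(p[:2]-B),2),'ang %.4f'%np.arctan2(R[1,0],R[0,0]),'F',np.round(o['ft_force'],1),'Fb',np.round(RB.T@np.array(o['ft_force'])[:2],1),'M',np.round(o['wrist_torque'],2),'op %.3f'%o['opening'])
E
python3 - <<'E'
from h import *
st()
f=cams.grab_frame('scene'); save(f,'s3.png')
cv2.imwrite('pics/s3z.png',cv2.resize(f['color'][120:300,240:440,::-1],None,fx=3,fy=3))
E
```

```text
t 5.83 tcp [582.63 128.63  97.62] brk [ -0.58 110.23] ang -0.3442 F [-0.1  1.1  0.6] Fb [-0.4  1. ] M [-0.05 -0.01  0.01] op 0.002
```

View pics/s3z.png

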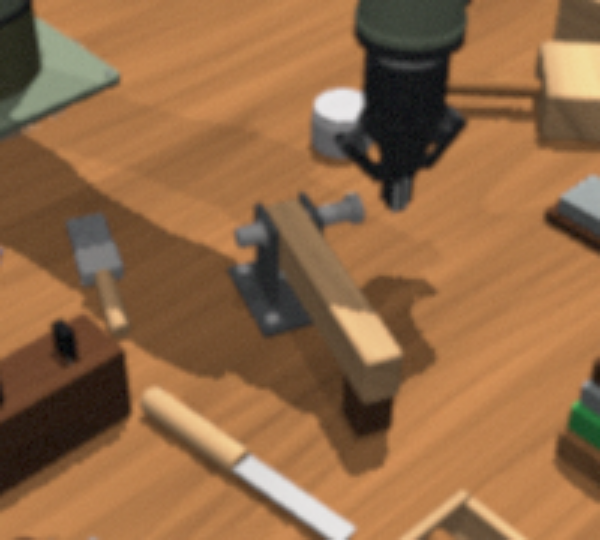

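Call:
apply_moves(
  series=[
    [[-1, 0, 0.01, 0, 0], [-1, 0, 0.018, 0, 0], [-1, 0, 0.024, 0, 0], [-1, 0, 0.029, 0, 0], [-1, 0, 0.033, 0, 0], [-1, 0, 0.037, 0, 0], [-1, 0, 0.041, 0, 0], [-1, 0, 0.045, 0, 0], [-1, 0, 0.049, 0, 0], [-1, 0, 0.052, 0, 0], [-1, 0, 0.052, 0, 0]],
  ],
)

```text
t: 6.8
tcp_pos: [566.2, 80.7, 99.3]
orientation: [[0.942, -0.337, 0.003], [-0.337, -0.942, 0.002], [0.002, -0.003, -1.0]]
ft_force: [2.9, 5.0, 3.7]
opening: -0.001
```

```bash
python3 -c "
from h import *
st()"
```

```text
t 6.80 tcp [566.24  80.72  99.27] brk [ 0.19 59.6 ] ang -0.3433 F [2.9 5.  3.7] Fb [1.  5.7] M [ 0.92 -0.42  0.04] op -0.001
```

Contact and sliding. Continue in small steps.

Call:
apply_moves(
  series=[
    [[-1, 0, 0.002, 0, 0], [-1, 0, 0.004, 0, 0], [-1, 0, 0.006, 0, 0], [-1, 0, 0.007, 0, 0], [-1, 0, 0.007, 0, 0]],
  ],
)

```text
t: 7.22
tcp_pos: [564.0, 74.4, 99.2]
orientation: [[0.942, -0.336, 0.003], [-0.336, -0.942, 0.002], [0.002, -0.003, -1.0]]
ft_force: [3.4, 6.2, 4.6]
opening: -0.003
```

Call:
apply_moves(
  series=[
    [[-1, 0, 0.0015, 0, 0], [-1, 0, 0.003, 0, 0], [-1, 0, 0.003, 0, 0]],
  ],
)

```text
t: 7.47
tcp_pos: [562.9, 71.6, 99.1]
orientation: [[0.942, -0.336, 0.003], [-0.336, -0.942, 0.002], [0.002, -0.003, -1.0]]
ft_force: [2.8, 6.7, 5.7]
opening: 0.001
```

```bash
python3 -c "
from h import *
st()"
```

```text
t 7.47 tcp [562.92  71.55  99.14] brk [ 0.17 49.85] ang -0.3429 F [2.8 6.7 5.7] Fb [0.3 7.2] M [ 1.17 -0.5   0.02] op 0.001
```

Call:
apply_moves(
  series=[
    [[-1, 0, 0.0015, 0, 0], [-1, 0, 0.003, 0, 0], [-1, 0, 0.003, 0, 0]],
  ],
)

```text
t: 7.72
tcp_pos: [562.7, 71.0, 99.3]
orientation: [[0.942, -0.335, 0.005], [-0.335, -0.942, 0.005], [0.003, -0.006, -1.0]]
ft_force: [8.6, 19.4, 2.8]
opening: 0.001
```

Call:
apply_moves(
  series=[
    [[-1, 0, 0.001, 0, 0], [-1, 0, 0.002, 0, 0], [-1, 0, 0.002, 0, 0]],
  ],
)

```text
t: 7.97
tcp_pos: [562.6, 70.8, 99.4]
orientation: [[0.943, -0.333, 0.007], [-0.333, -0.943, 0.007], [0.004, -0.009, -1.0]]
ft_force: [12.0, 28.8, 0.9]
opening: 0.002
```

Call:
apply_moves(
  series=[
    [[-1, 0, -0.03, 0, 0], [-1, 0, -0.03, -0.04, 0], [-1, -0.01, -0.03, -0.082, 0], [-1, -0.03, 0.0, -0.09, 0], [-1, -0.03, 0.04, -0.09, 0], [-1, -0.03, 0.075, -0.09, 0], [-1, -0.03, 0.094, -0.082, 0], [-1, -0.03, 0.094, -0.082, 0], [-1, -0.03, 0.094, -0.082, 0]],
  ],
)

```text
t: 8.72
tcp_pos: [500.3, -13.0, 180.4]
orientation: [[0.941, -0.338, 0.0], [-0.338, -0.941, 0.0], [0.0, -0.0, -1.0]]
ft_force: [0.5, 1.4, -0.3]
opening: -0.001
```

```bash
python3 - <<'E'
from h import *
st()
f=cams.grab_frame('wrist'); save(f,'w4.png'); tips(f,['pin_head','pin_hole','bracket'],2)
np.savez('w4.npz',T=f['world_from_camera'],K=f['mtx'])
cv2.imwrite('pics/w4z.png',cv2.resize(f['color'][120:270,160:360,::-1],None,fx=4,fy=4,interpolation=cv2.INTER_CUBIC))
E
```

```text
t 8.72 tcp [500.31 -13.04 180.36] brk [-30.14 -50.94] ang -0.3452 F [ 0.5  1.4 -0.3] Fb [-0.   1.5] M [ 0.08 -0.02  0.02] op -0.001
pin_head 0.8 [554.2  57.9  79. ]
pin_hole 0.93 [528.8 -25.9  86.7]
bracket 0.59 [549.   22.8   2.9]
```

View pics/w4.png

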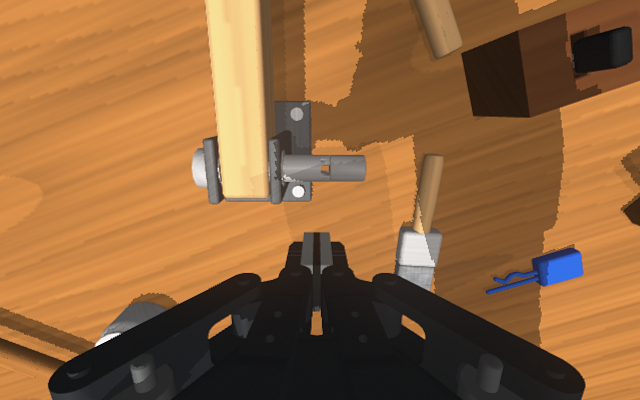

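View pics/w4z.png

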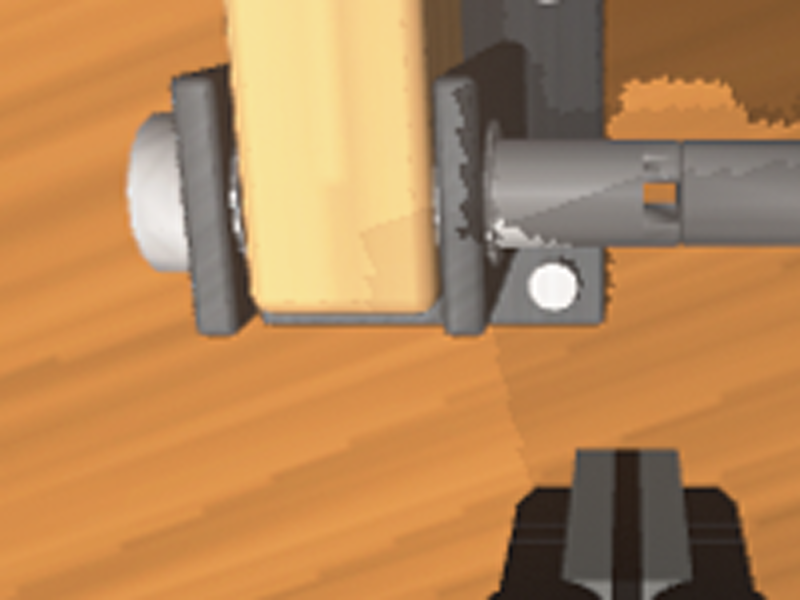

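```bash
python3 - <<'E'
from h import *
w=np.load('w4.npz');T,K=w['T'],w['K']
g=lambda u,v,z: bp(T,K,(160+u/4-.4,120+v/4-.4),z)
for n,u,v,z in [('L',642,190,95),('R',680,190,95),('oL',644,192,95),('oR',677,192,95),('line',682,190,95),('pin top edge',600,141,87),('pin bot edge',600,243,87),('hole top',661,155,95),('hole bot',661,222,95),('cheek out',490,190,91),('cheektop',470,80,102),('cheektopf',485,330,102),('plate',604,190,8),('plateb',604,320,8)]:
    P=g(u,v,z); print(n,np.round(P,1),np.round(RB.T@(P[:2]-B),2))
im=cv2.imread('pics/w4.png')[145:190,270:370]
cv2.imwrite('pics/w4zz.png',cv2.resize(im,None,fx=8,fy=8,interpolation=cv2.INTER_NEAREST))
E
```

```text
L [530.1 -26.1  95. ] [  2.26 -53.13]
R [527.8 -32.4  95. ] [  2.26 -59.86]
oL [529.6 -26.3  95. ] [  1.9  -53.49]
oR [527.6 -31.8  95. ] [  1.9  -59.34]
line [527.7 -32.7  95. ] [  2.26 -60.22]
pin top edge [539.7 -21.5  87. ] [  9.79 -45.57]
pin bot edge [521.8 -14.9  87. ] [ -9.24 -45.44]
hole top [534.8 -31.3  95. ] [  8.49 -56.45]
hole bot [523.5 -27.3  95. ] [ -3.52 -56.55]
cheek out [538.6  -0.   91. ] [  1.52 -25.74]
cheektop [558.5  -5.7 102. ] [ 22.14 -24.32]
cheektopf [517.1   8.1 102. ] [-21.52 -25.34]
plate [517.6 -12.6   8. ] [-14.04 -44.68]
plateb [485.3  -0.8   8. ] [-48.4  -44.49]
```

View pics/w4zz.png

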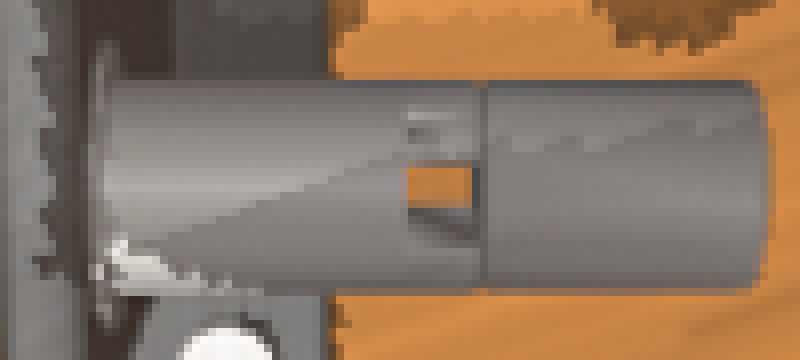

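Call:
apply_moves(
  series=[
    [[0, 0.01, 0.02, -0.02, -0.1], [0, 0.03, 0.06, -0.04, -0.2], [0, 0.06, 0.12, -0.04, -0.3], [0, 0.09, 0.19, -0.03, -0.345], [0, 0.1175, 0.253, -0.02, -0.345], [0, 0.1175, 0.253, -0.02, -0.345], [0, 0.1175, 0.253, -0.02, -0.345], [0, 0.1175, 0.253, -0.02, -0.345], [0, 0.1175, 0.253, -0.02, -0.345], [0, 0.1175, 0.253, -0.02, -0.345], [0, 0.1175, 0.253, -0.02, -0.345]],
  ],
)

```text
t: 9.83
tcp_pos: [526.5, -288.2, 199.9]
orientation: [[1.0, 0.004, 0.0], [0.004, -1.0, 0.001], [0.0, -0.001, -1.0]]
ft_force: [0.5, 0.3, -0.8]
opening: 0.497
```

```bash
python3 - <<'E'
from h import *
st()
f=cams.grab_frame('wrist'); save(f,'w5.png'); tips(f,['clip_grip','small_grip','clip','clip_tip','rack'],2)
np.savez('w5.npz',T=f['world_from_camera'],K=f['mtx'])
cv2.imwrite('pics/w5z.png',cv2.resize(f['color'][100:230,200:420,::-1],None,fx=3.5,fy=3.5,interpolation=cv2.INTER_CUBIC))
E
```

```text
t 9.83 tcp [ 526.54 -288.23  199.92] brk [  87.61 -301.03] ang 0.0036 F [ 0.5  0.3 -0.8] Fb [0.4 0.4] M [-0.03 -0.02  0.01] op 0.497
clip_grip 0.73 [ 319.9 -232.2    5.7]
clip_grip 0.7 [ 538.  -295.2  102.2]
small_grip 0.94 [ 538.1 -216.7   92.7]
small_grip 0.43 [ 333.9 -361.1   -4.6]
clip 0.74 [ 318.6 -210.6   10.9]
clip 0.6 [ 550.6 -448.2    8.5]
clip_tip 0.8 [ 588.  -495.6    6. ]
clip_tip 0.6 [ 332.7 -362.5   -2.6]
rack 0.68 [ 538.5 -257.9    1.9]
```

View pics/w5.png

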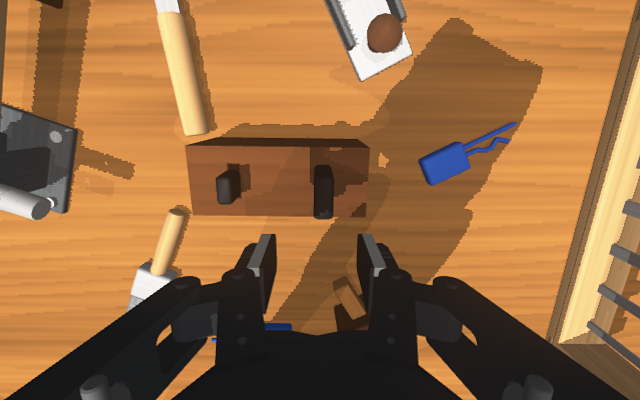

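View pics/w5z.png

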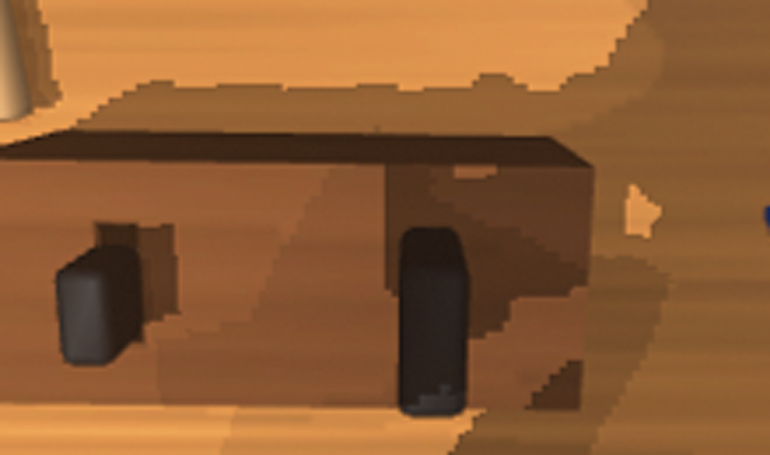

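```bash
python3 - <<'E'
from h import *
w=np.load('w5.npz');T,K=w['T'],w['K']
g=lambda u,v,z: bp(T,K,(200+u/3.5-.4,100+v/3.5-.4),z)
C=[bp(T,K,p,80) for p in [(186.5,146),(369.5,148),(191,213.5),(366,217)]]
print(np.round(C,1),np.mean(C,0))
for a,b in((0,1),(2,3),(0,2),(1,3)):
    d=C[b]-C[a]; print(np.linalg.norm(d), np.degrees(np.arctan2(d[1],d[0])))
for n,u,v,z in [('topL -x',400,413,126),('topR -x',467,413,126),('base +x L',403,229,80),('base +x R',458,229,80)]:
    print(n,np.round(g(u,v,z),1))
im=cv2.imread('pics/w5.png')[155:225,300:350]
cv2.imwrite('pics/w5zz.png',cv2.convertScaleAbs(cv2.resize(im,None,fx=8,fy=8,interpolation=cv2.INTER_NEAREST),alpha=3))
E
```

```text
[[ 569.6 -182.1   80. ]
 [ 568.5 -330.8   80. ]
 [ 511.4 -179.    80. ]
 [ 508.8 -331.    80. ]] [ 539.57146665 -255.70561132   80.        ]
148.71783115018275 -90.40096133564009
152.04295431741713 -90.98767210197914
58.23211761703145 176.96310565105907
59.73082055261064 -179.78791645920762
topL -x [ 525.3 -286.   126. ]
topR -x [ 525.3 -299.4  126. ]
base +x L [ 554.3 -286.3   80. ]
base +x R [ 554.4 -299.3   80. ]
```

View pics/w5zz.png

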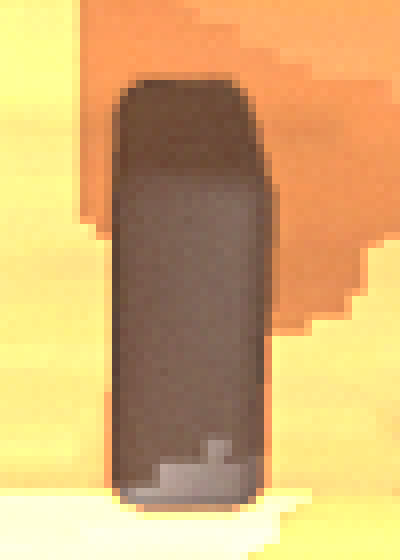

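Call:
apply_moves(
  series=[
    [[0, 0.0135, 0.0045, 0.02, 0.01], [0, 0.0135, 0.0045, 0.05, 0.01], [0, 0.0135, 0.0045, 0.075, 0.01], [0, 0.0135, 0.0045, 0.09, 0.01], [0, 0.0135, 0.0045, 0.09, 0.01], [-1, 0.0135, 0.0045, 0.09, 0.01], [-1, 0.0135, 0.0045, 0.09, 0.01], [-1, 0.0135, 0.0045, 0.09, 0.01], [-1, 0.0135, 0.0045, 0.09, 0.01], [-1, 0.0135, 0.0045, 0.09, 0.01], [-1, 0.0135, 0.0045, 0.09, 0.01], [-1, 0.0135, 0.0045, 0.09, 0.01]],
  ],
  grip_force=60,
)

```text
t: 11.13
tcp_pos: [540.0, -294.6, 111.2]
orientation: [[1.0, -0.008, 0.002], [-0.008, -1.0, -0.001], [0.002, 0.001, -1.0]]
ft_force: [-0.8, 0.6, 8.5]
opening: 0.154
```

```bash
python3 - <<'E'
from h import *
st()
f=cams.grab_frame('wrist'); save(f,'w6.png')
f=cams.grab_frame('scene'); cv2.imwrite('pics/s6z.png',cv2.resize(f['color'][170:330,170:370,::-1],None,fx=4,fy=3.75))
E
```

```text
t 11.13 tcp [ 540.04 -294.58  111.23] brk [ 102.47 -302.45] ang -0.0082 F [-0.8  0.6  8.5] Fb [-0.9  0.3] M [0.15 0.18 0.01] op 0.154
```

View pics/w6.png

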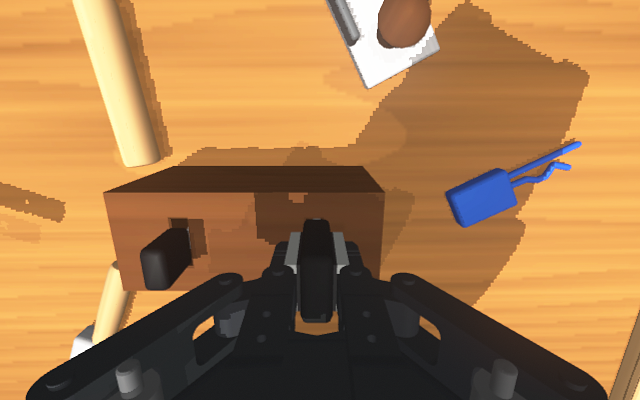

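View pics/s6z.png

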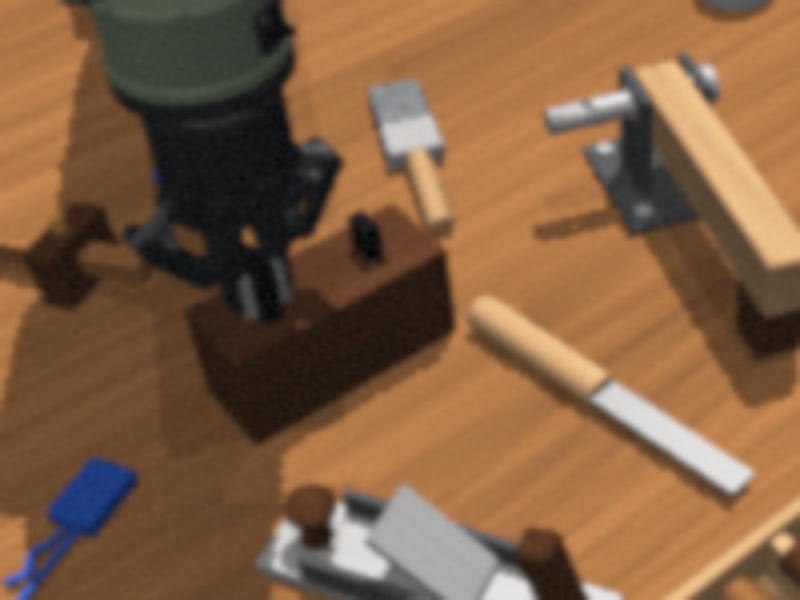

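Call:
apply_moves(
  series=[
    [[-1, 0, 0, -0.01, 0], [-1, 0, 0, -0.025, 0], [-1, 0, 0, -0.05, 0], [-1, 0, 0, -0.08, 0], [-1, 0, 0, -0.11, 0], [-1, 0, 0, -0.12, 0], [-1, 0, 0, -0.12, 0]],
  ],
)

```text
t: 11.82
tcp_pos: [540.2, -294.8, 233.3]
orientation: [[1.0, -0.008, 0.004], [-0.008, -1.0, -0.002], [0.004, 0.002, -1.0]]
ft_force: [-0.5, 0.1, -0.2]
opening: 0.158
```

```bash
python3 - <<'E'
from h import *
st()
f=cams.grab_frame('wrist'); save(f,'w7.png')
np.savez('w7.npz',T=f['world_from_camera'],K=f['mtx'])
tips(f,['clip_grip','clip_tip','clip'],2)
f=cams.grab_frame('scene'); save(f,'s7.png');tips(f,['clip_grip','clip_tip','clip'],2)
np.savez('s7.npz',T=f['world_from_camera'],K=f['mtx'])
cv2.imwrite('pics/s7z.png',cv2.resize(f['color'][150:300,160:310,::-1],None,fx=4,fy=4))
print(proj(f,[540,-294,170]))
E
```

```text
t 11.82 tcp [ 540.25 -294.76  233.34] brk [ 102.72 -302.55] ang -0.0083 F [-0.5  0.1 -0.2] Fb [-0.5 -0. ] M [-0.03 -0.06 -0.09] op 0.158
clip_grip 0.92 [ 541.8 -293.2  222.3]
clip_grip 0.22 [ 538.3 -256.9    1.7]
clip_tip 0.87 [ 533.  -293.3  143.3]
clip_tip 0.73 [545.8  27.9   4.2]
clip 0.79 [ 551.1 -445.4    8.3]
clip 0.62 [ 539.6 -293.9  202.5]
clip_grip 0.72 [ 534.4 -296.1  221.4]
clip_grip 0.6 [ 542.1 -422.6    7.8]
clip_tip 0.95 [ 588.4 -492.1    3.2]
clip_tip 0.51 [ 530.  -292.2  139.8]
clip 0.81 [ 550.  -451.2    4.6]
clip 0.74 [ 536.9 -293.5  194.8]
[229.05190326 224.06267043]
```

View pics/w7.png

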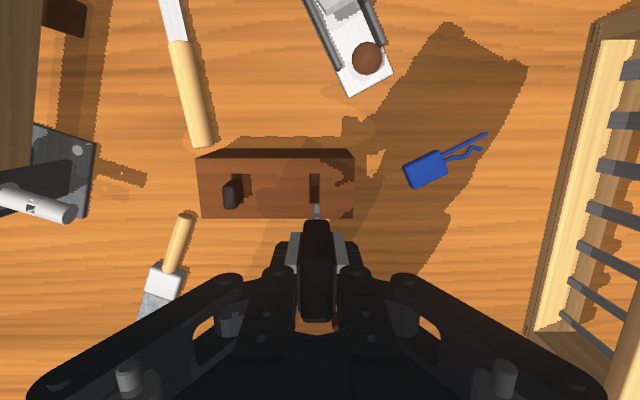

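View pics/s7z.png

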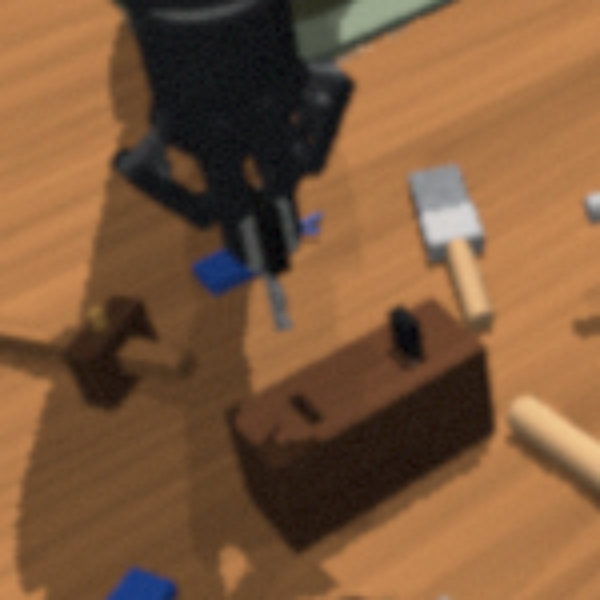

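```bash
python3 - <<'E'
from h import *
for n in ['w7','s7']:
    w=np.load(n+'.npz');f=dict(world_from_camera=w['T'],mtx=w['K'])
    for nm,P in [('A leg top',(533,-294,203)),('A tip',(533,-294,146)),('A bow mid',(549.5,-294,180)),('A bow end',(549,-294,156)),('B leg top',(547,-294,203)),('B tip',(547,-294,146)),('B bow end',(531,-294,156)),('grip+x low',(556,-294,204))]:
        print(n,nm,np.round(proj(f,P),1))
for n,y0,y1,x0,x1 in [('w7',190,250,280,350),('s7',195,245,210,250)]:
    im=cv2.imread('pics/%s.png'%n)[y0:y1,x0:x1]
    cv2.imwrite('pics/%szz.png'%n,cv2.resize(im,None,fx=10,fy=10,interpolation=cv2.INTER_NEAREST))
E
```

```text
w7 A leg top [315.8 255. ]
w7 A tip [315.7 219.3]
w7 A bow mid [315.5 213.8]
w7 A bow end [315.5 203. ]
w7 B leg top [315.6 232. ]
w7 B tip [315.6 201.5]
w7 B bow end [315.8 226.8]
w7 grip+x low [315.4 217.3]
s7 A leg top [224.9 211.5]
s7 A tip [229.2 230.1]
s7 A bow mid [230.5 223. ]
s7 A bow end [232.2 230.6]
s7 B leg top [228.2 214.7]
s7 B tip [232.4 233.3]
s7 B bow end [228.  226.5]
s7 grip+x low [230.2 216.5]
```

View pics/w7zz.png

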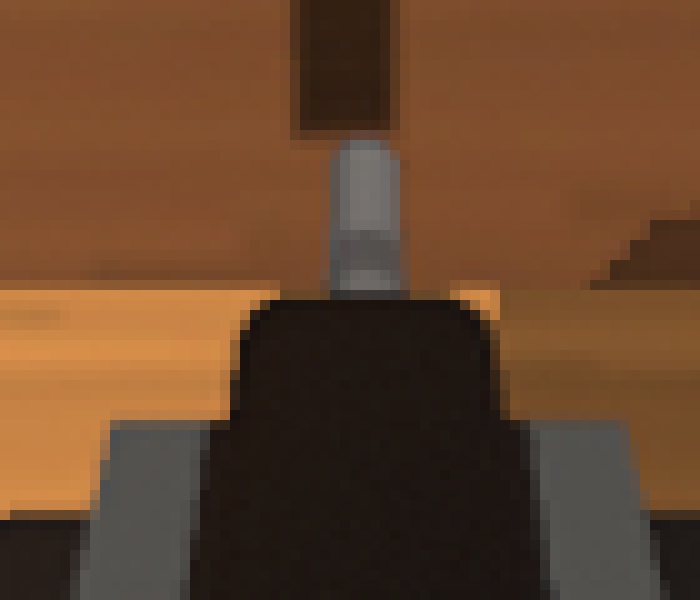

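View pics/s7zz.png

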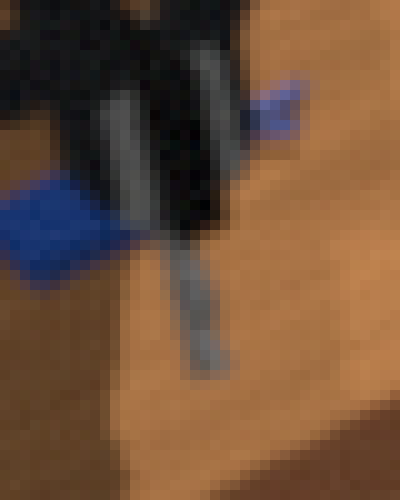

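Call:
apply_moves(
  series=[
    [[-1, 0, -0.02, 0, -0.1], [-1, 0, -0.05, 0, -0.22], [-1, 0, -0.08, 0, -0.34], [-1, 0, -0.11, 0, -0.46], [-1, 0, -0.14, 0, -0.58], [-1, 0, -0.15, 0, -0.7], [-1, 0, -0.15, 0, -0.8], [-1, 0, -0.15, 0, -0.85], [-1, 0, -0.15, 0, -0.85], [-1, 0, -0.15, 0, -0.85]],
  ],
)

```text
t: 13.05
tcp_pos: [540.6, -144.5, 229.6]
orientation: [[0.668, 0.744, -0.0], [0.744, -0.668, 0.0], [-0.0, -0.0, -1.0]]
ft_force: [0.2, -0.1, -0.4]
opening: 0.156
```

```bash
python3 - <<'E'
from h import *
st()
f=cams.grab_frame('scene'); save(f,'s8.png')
np.savez('s8.npz',T=f['world_from_camera'],K=f['mtx'])
tips(f,['clip_grip','clip_tip','clip'],2)
o=r.get_obs();p=np.array(o['tcp_pos']);u,v=proj(f,p+[0,0,-50]);print(u,v,o['joint_pos'])
u,v=int(u),int(v)
cv2.imwrite('pics/s8z.png',cv2.resize(f['color'][v-40:v+40,u-40:u+40,::-1],None,fx=7,fy=7,interpolation=cv2.INTER_CUBIC))
E
```

```text
t 13.05 tcp [ 540.65 -144.51  229.58] brk [  52.28 -161.02] ang 0.8395 F [ 0.2 -0.1 -0.4] Fb [ 0.2 -0. ] M [-0.    0.01 -0.01] op 0.156
clip_grip 0.84 [ 543.5 -421.4    5.1]
clip_grip 0.52 [ 320.8 -233.     8. ]
clip_tip 0.86 [ 590.  -494.8    6.2]
clip_tip 0.73 [ 313.2 -150.5   10.6]
clip 0.73 [ 314.1 -211.1    5.5]
clip 0.73 [ 725.3 -306.2   -3.1]
282.62519626136776 192.61585390792558 [ 0.3132052   0.71935909 -0.21089248  1.57651617  0.1820431   0.86527003
 -0.69567851]
```

View pics/s8z.png

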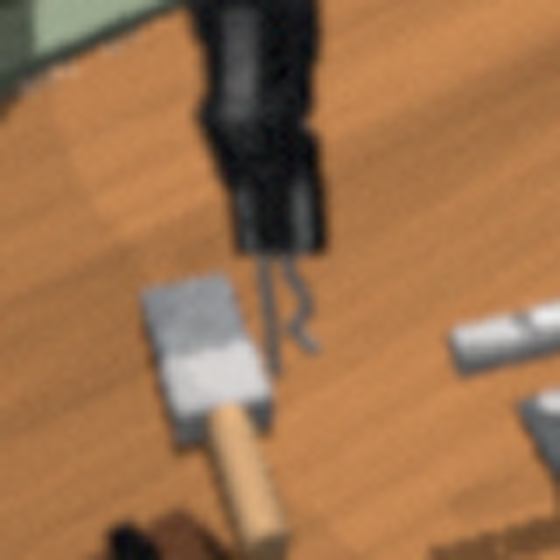

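Call:
apply_moves(
  series=[
    [[-1, 0.005, -0.005, 0, 0.12], [-1, 0.01, -0.01, 0, 0.24], [-1, 0.02, -0.02, 0, 0.36], [-1, 0.03, -0.03, 0, 0.48], [-1, 0.045, -0.045, 0, 0.6], [-1, 0.06, -0.06, 0, 0.72], [-1, 0.07, -0.07, 0, 0.84], [-1, 0.08, -0.081, 0, 0.96], [-1, 0.08, -0.081, 0.01, 1.08], [-1, 0.08, -0.081, 0.02, 1.185], [-1, 0.08, -0.081, 0.025, 1.185], [-1, 0.08, -0.081, 0.025, 1.185]],
  ],
)

```text
t: 14.25
tcp_pos: [533.3, -30.6, 204.0]
orientation: [[0.943, -0.334, -0.002], [-0.334, -0.943, -0.0], [-0.001, 0.001, -1.0]]
ft_force: [0.3, 0.5, -1.2]
opening: 0.156
```

```bash
python3 - <<'E'
from h import *
st()
f=cams.grab_frame('wrist'); save(f,'w9.png')
np.savez('w9.npz',T=f['world_from_camera'],K=f['mtx'])
im=f['color'][150:250,265:365,::-1]
cv2.imwrite('pics/w9z.png',cv2.convertScaleAbs(cv2.resize(im,None,fx=6,fy=6,interpolation=cv2.INTER_NEAREST),alpha=1.4))
g=cams.grab_frame('scene'); cv2.imwrite('pics/s9z.png',cv2.resize(g['color'][150:230,280:380,::-1],None,fx=7,fy=7,interpolation=cv2.INTER_CUBIC))
st()
E
```

```text
t 14.25 tcp [533.28 -30.57 203.96] brk [  6.81 -56.28] ang -0.3401 F [ 0.3  0.5 -1.2] Fb [0.1 0.6] M [ 0.03 -0.01 -0.  ] op 0.156
t 14.35 tcp [533.68 -30.87 205.04] brk [  7.29 -56.43] ang -0.3402 F [-0.2 -0.4 -0.8] Fb [-0.1 -0.4] M [-0.02  0.05  0.01] op 0.157
```

View pics/w9z.png

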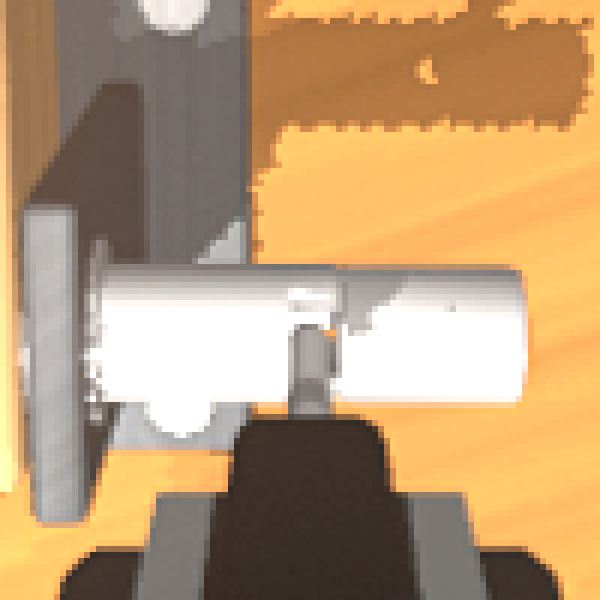

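View pics/s9z.png

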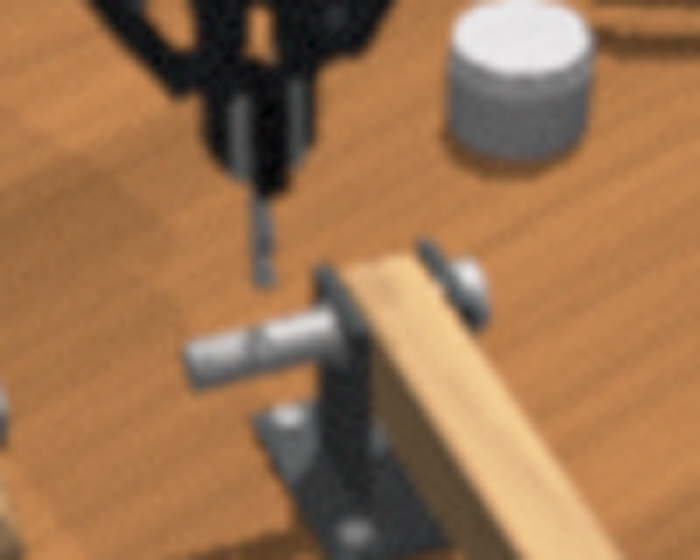

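Call:
apply_moves(
  series=[
    [[-1, 0, 0.0004, 0.005, 0.005], [-1, 0, 0.0004, 0.01, 0.005], [-1, 0, 0.0004, 0.014, 0.005], [-1, 0, 0.0004, 0.017, 0.005], [-1, 0, 0.0004, 0.02, 0.005], [-1, 0, 0.0004, 0.022, 0.005], [-1, 0, 0.0004, 0.024, 0.005], [-1, 0, 0.0004, 0.024, 0.005]],
  ],
)

```text
t: 15.02
tcp_pos: [533.4, -31.1, 180.5]
orientation: [[0.94, -0.341, -0.0], [-0.341, -0.94, 0.0], [-0.0, 0.0, -1.0]]
ft_force: [-0.2, 0.2, -0.3]
opening: 0.154
```

```bash
python3 -c "
from h import *
st()"
```

```text
t 15.02 tcp [533.37 -31.09 180.48] brk [  7.07 -56.74] ang -0.3482 F [-0.2  0.2 -0.3] Fb [-0.2  0.2] M [ 0.02  0.   -0.03] op 0.154
```

Call:
apply_moves(
  series=[
    [[-1, 0, 0, 0.001, 0], [-1, 0, 0, 0.002, 0], [-1, 0, 0, 0.003, 0], [-1, 0, 0, 0.003, 0]],
  ],
)

```text
t: 15.35
tcp_pos: [533.4, -31.1, 177.7]
orientation: [[0.94, -0.341, -0.0], [-0.341, -0.94, 0.0], [-0.0, -0.0, -1.0]]
ft_force: [0.3, -0.9, -0.8]
opening: 0.159
```

```bash
python3 - <<'E'
from h import *
st()
f=cams.grab_frame('wrist'); save(f,'w10.png')
im=f['color'][150:250,265:365,::-1]
cv2.imwrite('pics/w10z.png',cv2.convertScaleAbs(cv2.resize(im,None,fx=6,fy=6,interpolation=cv2.INTER_NEAREST),alpha=1.4))
g=cams.grab_frame('scene'); cv2.imwrite('pics/s10z.png',cv2.resize(g['color'][150:230,280:380,::-1],None,fx=7,fy=7,interpolation=cv2.INTER_CUBIC))
E
```

```text
t 15.35 tcp [533.42 -31.09 177.69] brk [  7.13 -56.72] ang -0.3482 F [ 0.3 -0.9 -0.8] Fb [ 0.6 -0.7] M [-0.02  0.01 -0.08] op 0.159
```

View pics/w10z.png

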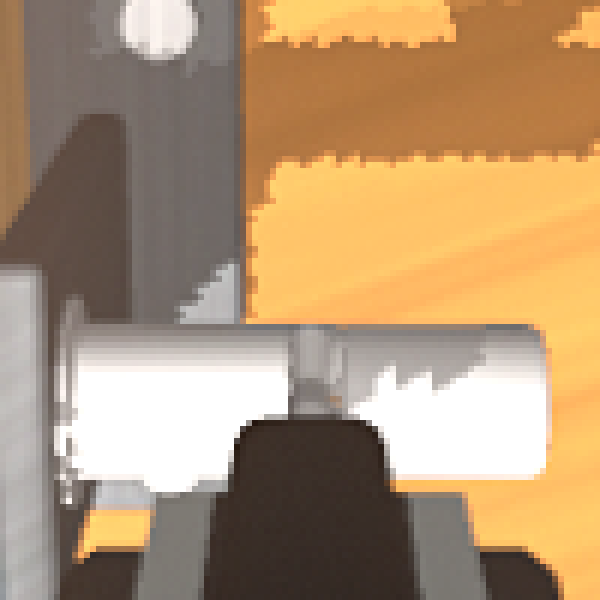

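View pics/s10z.png

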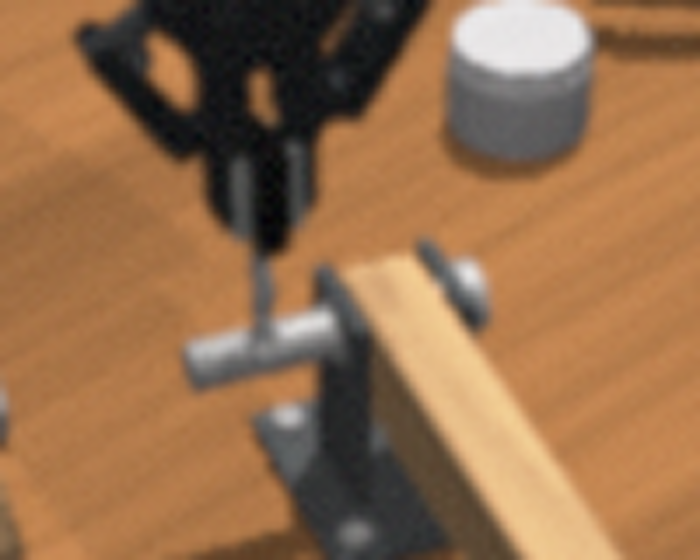

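Call:
apply_moves(
  series=[
    [[-1, 0, 0.0005, 0.001, 0], [-1, 0, 0.0005, 0.003, 0], [-1, 0, 0.0005, 0.004, 0], [-1, 0, 0.0005, 0.005, 0], [-1, 0, 0.0005, 0.005, 0]],
  ],
)

```text
t: 15.87
tcp_pos: [533.2, -31.6, 172.6]
orientation: [[0.94, -0.341, -0.0], [-0.341, -0.94, 0.0], [-0.0, 0.0, -1.0]]
ft_force: [0.5, -0.7, -0.6]
opening: 0.156
```

```bash
python3 -c "
from h import *
st()"
```

```text
t 15.87 tcp [533.22 -31.56 172.58] brk [  7.09 -57.24] ang -0.3482 F [ 0.5 -0.7 -0.6] Fb [ 0.8 -0.5] M [-0.    0.01  0.01] op 0.156
```

Call:
apply_moves(
  series=[
    [[-1, 0, 0, 0.002, 0], [-1, 0, 0, 0.004, 0], [-1, 0, 0, 0.006, 0], [-1, 0, 0, 0.006, 0]],
  ],
)

```text
t: 16.2
tcp_pos: [533.2, -31.5, 166.4]
orientation: [[0.94, -0.341, -0.001], [-0.341, -0.94, 0.0], [-0.001, 0.0, -1.0]]
ft_force: [0.2, -0.4, -2.3]
opening: 0.157
```

Call:
apply_moves(
  series=[
    [[-1, 0, 0, 0.0015, 0], [-1, 0, 0, 0.003, 0], [-1, 0, 0, 0.004, 0], [-1, 0, 0, 0.004, 0]],
  ],
)

```text
t: 16.53
tcp_pos: [533.4, -31.6, 162.7]
orientation: [[0.94, -0.341, 0.0], [-0.341, -0.94, 0.0], [0.0, -0.0, -1.0]]
ft_force: [0.8, -0.0, -0.0]
opening: 0.154
```

```bash
python3 -c "
from h import *
st()"
```

```text
t 16.53 tcp [533.38 -31.6  162.67] brk [  7.25 -57.21] ang -0.3483 F [ 0.8 -0.  -0. ] Fb [0.7 0.2] M [-0.06 -0.23 -0.01] op 0.154
```

Call:
apply_moves(
  series=[
    [[-1, 0, 0, 0.0015, 0], [-1, 0, 0, 0.003, 0], [-1, 0, 0, 0.004, 0], [-1, 0, 0, 0.004, 0]],
  ],
)

```text
t: 16.87
tcp_pos: [534.0, -31.8, 158.9]
orientation: [[0.94, -0.341, 0.002], [-0.341, -0.94, -0.0], [0.002, -0.0, -1.0]]
ft_force: [4.9, -2.1, 2.3]
opening: 0.158
```

```bash
python3 - <<'E'
from h import *
st()
g=cams.grab_frame('scene'); cv2.imwrite('pics/s11z.png',cv2.resize(g['color'][150:230,280:380,::-1],None,fx=7,fy=7,interpolation=cv2.INTER_CUBIC))
E
```

```text
t 16.87 tcp [534.  -31.8 158.9] brk [  7.91 -57.2 ] ang -0.3484 F [ 4.9 -2.1  2.3] Fb [ 5.3 -0.4] M [-0.48 -1.38 -0.04] op 0.158
```

View pics/s11z.png

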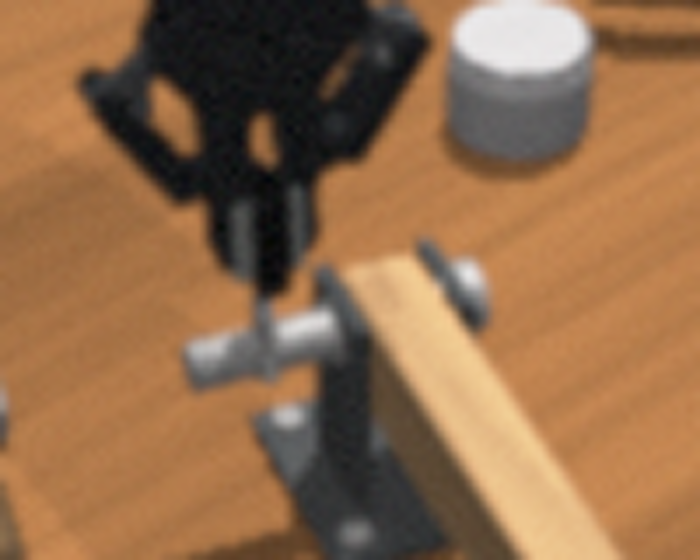

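Call:
apply_moves(
  series=[
    [[-1, 0, 0, 0.0015, 0], [-1, 0, 0, 0.003, 0], [-1, 0, 0, 0.004, 0], [-1, 0, 0, 0.004, 0]],
  ],
)

```text
t: 17.25
tcp_pos: [534.2, -31.8, 155.0]
orientation: [[0.94, -0.341, 0.002], [-0.341, -0.94, -0.0], [0.002, -0.0, -1.0]]
ft_force: [5.9, -1.6, 1.3]
opening: 0.159
```

Call:
apply_moves(
  series=[
    [[-1, 0, 0, 0.0015, 0], [-1, 0, 0, 0.003, 0], [-1, 0, 0, 0.004, 0], [-1, 0, 0, 0.004, 0]],
  ],
)

```text
t: 17.58
tcp_pos: [534.1, -31.9, 150.8]
orientation: [[0.94, -0.341, 0.002], [-0.341, -0.94, -0.0], [0.002, -0.0, -1.0]]
ft_force: [6.9, -2.0, -3.3]
opening: 0.159
```

```bash
python3 -c "
from h import *
st()"
```

```text
t 17.58 tcp [534.1  -31.85 150.78] brk [  8.02 -57.21] ang -0.3484 F [ 6.9 -2.  -3.3] Fb [7.1 0.5] M [-0.57 -1.88 -0.01] op 0.159
```

Call:
apply_moves(
  series=[
    [[-1, 0.0005, 0, 0.0015, 0], [-1, 0.001, 0, 0.003, 0], [-1, 0.001, 0, 0.004, 0], [-1, 0.001, 0, 0.004, 0]],
  ],
)

```text
t: 17.92
tcp_pos: [534.2, -32.0, 146.4]
orientation: [[0.94, -0.341, -0.0], [-0.341, -0.94, -0.0], [-0.0, 0.0, -1.0]]
ft_force: [5.8, -2.5, -8.8]
opening: 0.157
```

Call:
apply_moves(
  series=[
    [[-1, 0, 0, 0.0015, 0], [-1, 0, 0, 0.003, 0], [-1, 0, 0, 0.004, 0], [-1, 0, 0, 0.004, 0]],
  ],
)

```text
t: 18.25
tcp_pos: [533.9, -31.8, 142.5]
orientation: [[0.94, -0.341, -0.001], [-0.341, -0.94, 0.0], [-0.001, 0.0, -1.0]]
ft_force: [1.7, -1.2, -5.1]
opening: 0.158
```

```bash
python3 - <<'E'
from h import *
st()
g=cams.grab_frame('scene'); cv2.imwrite('pics/s12z.png',cv2.resize(g['color'][150:230,280:380,::-1],None,fx=7,fy=7,interpolation=cv2.INTER_CUBIC))
tips(g,['clip_tip','clip_grip'])
E
```

```text
t 18.25 tcp [533.91 -31.78 142.48] brk [  7.82 -57.21] ang -0.3481 F [ 1.7 -1.2 -5.1] Fb [ 2.  -0.6] M [-0.26 -0.75  0.03] op 0.158
clip_tip 0.91 [ 590.6 -494.5    7.4]
clip_tip 0.67 [526.3 -28.2  52.7]
clip_grip 0.71 [ 540.8 -419.9    9. ]
clip_grip 0.65 [ 320.4 -228.3    8.6]
clip_grip 0.49 [530.7 -35.2 133.2]
```

View pics/s12z.png

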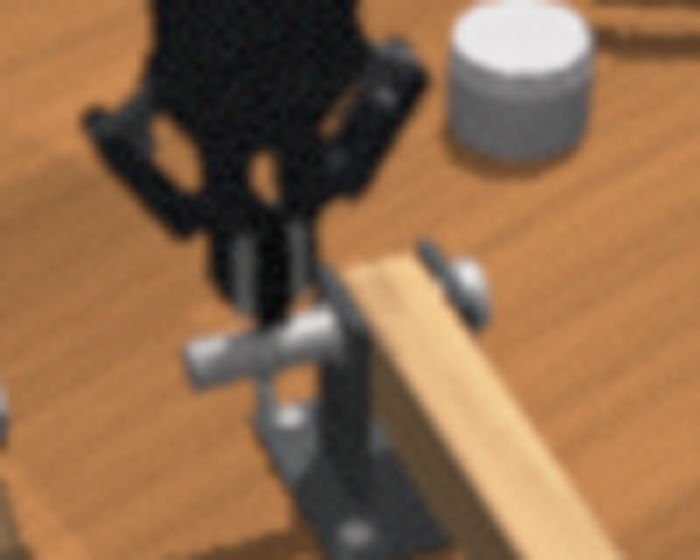

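Call:
apply_moves(
  series=[
    [[-1, 0, 0, 0.001, 0], [-1, 0, 0, 0.002, 0], [-1, 0, 0, 0.002, 0], [-1, 0, 0, 0.002, 0]],
  ],
)

```text
t: 18.73
tcp_pos: [534.0, -31.8, 140.8]
orientation: [[0.94, -0.341, -0.001], [-0.341, -0.94, 0.0], [-0.001, -0.0, -1.0]]
ft_force: [0.3, 0.1, -0.2]
opening: 0.158
```

```bash
python3 - <<'E'
from h import *
st()
E
```

```text
t 18.73 tcp [534.01 -31.79 140.77] brk [  7.91 -57.18] ang -0.3481 F [ 0.3  0.1 -0.2] Fb [0.2 0.2] M [-0.04 -0.1  -0.03] op 0.158
```

Call:
apply_moves(
  series=[
    [[-0.2, 0, 0, 0, 0], [-0.2, 0, 0, 0, 0], [-0.2, 0, 0, 0, 0], [-0.2, 0, 0, 0, 0], [-0.2, 0, 0, -0.01, 0], [-0.2, 0, 0, -0.03, 0], [-0.2, 0, 0, -0.06, 0], [-0.2, -0.02, 0, -0.1, 0], [-0.2, -0.05, 0, -0.13, 0], [-0.2, -0.05, 0, -0.13, 0], [-0.2, -0.05, 0, -0.13, 0]],
  ],
)

```text
t: 19.65
tcp_pos: [487.0, -14.4, 273.1]
orientation: [[0.94, -0.341, 0.003], [-0.341, -0.94, 0.001], [0.003, -0.002, -1.0]]
ft_force: [0.1, -0.7, -0.2]
opening: 0.4
```

```bash
python3 - <<'E'
from h import *
st()
f=cams.grab_frame('wrist'); save(f,'w13.png'); tips(f,['clip_tip','clip_grip','pin_hole','pin_head','small_grip'],2)
g=cams.grab_frame('scene'); cv2.imwrite('pics/s13z.png',cv2.resize(g['color'][150:230,280:380,::-1],None,fx=7,fy=7,interpolation=cv2.INTER_CUBIC));tips(g,['clip_tip','clip_grip','pin_hole','pin_head','small_grip'],3)
E
```

```text
t 19.65 tcp [487.02 -14.37 273.12] brk [-42.2  -56.68] ang -0.3475 F [ 0.1 -0.7 -0.2] Fb [ 0.3 -0.6] M [-0.02 -0.05 -0.01] op 0.400
clip_tip 0.61 [ 309. -153.    7.]
clip_tip 0.28 [ 4.062e+02 -1.030e+02 -4.000e-01]
clip_grip 0.87 [ 318.  -231.4    5.7]
clip_grip 0.68 [533.3 -33.2 127.1]
pin_hole 0.68 [528.4 -24.8  87.2]
pin_head 0.59 [552.9  58.3  79.2]
small_grip 0.96 [ 538.4 -215.4   91.6]
clip_tip 0.85 [ 587.4 -492.6    3.8]
clip_tip 0.7 [525.6 -28.7  47.8]
clip_tip 0.67 [ 312.6 -150.4    8.5]
clip_grip 0.82 [ 543.5 -421.1    6.4]
clip_grip 0.61 [ 320.8 -232.2    5.9]
clip_grip 0.53 [533.7 -32.7 129.6]
pin_hole 0.6 [527.5 -24.3  86.2]
pin_head 0.42 [555.7  60.4  83.4]
small_grip 0.51 [ 537.8 -219.1   94.8]
```

View pics/w13.png

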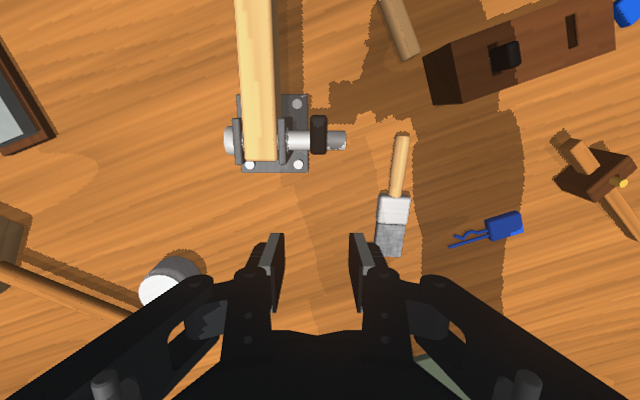

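View pics/s13z.png

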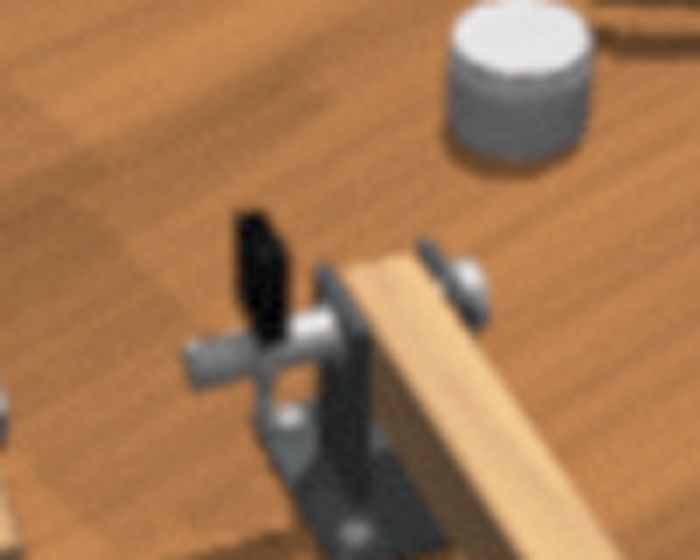

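```bash
python3 - <<'E'
from h import *
for P in [(533.5,-33),(525.6,-28.7),(552.9,58.3),(555.7,60.4)]: print(np.round(RB.T@(np.array(P)-B),1))
print(r.finish_job())
E
```

```text
[  7.8 -58.5]
[ -1.  -57.1]
[-4.8 34. ]
[-2.9 36.9]
the job is handed in; nothing more can be done
None
```

I pushed the pin home, fitted the larger R-clip through the cross hole and released it. I handed the job in at about 20 s of the 72 s allowed.

- **Pin:** I pushed it with the shut fingers until it stopped dead at about 31 N, where further push gave no movement. The networks put the head face at 34 to 37 mm along the bracket's y afterwards, and 36 mm is fully home.
- **Hole:** With the pin home, the hole showed in the wrist camera about 5.5 mm beyond the marked place, towards the pin's free end. I aimed the leg there, and it went in on the first try with no search along the pin.
- **Clip:** The bow passed over the pin with sideways and vertical wrist forces below about 10 N. It then pulled the clip down, and the force fell to about zero at the expected depth.
- **Last checks:** The clip stands upright and released on the pin.
  - **Depth:** The network's two scene-view readings of the tip, one before the last 2 mm of push, put it about 32 to 37 mm below the pin axis (allowed 28.5 to 41).
  - **Position:** The tip is about 1 mm across and 6 mm along the pin from the marked hole.
- **Surroundings:** The smaller clip's position reads the same as before within the networks' error, and the pictures show nothing else moved.

**Not confirmed directly:**
- I could not see the bow close. I judged it shut from the snap-in pull and the zero force before release.
- The networks read the clip grip 2 to 5 mm lower than the arm's own position implied. That is close to their stated error and still inside the allowed depth.

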